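# Back off the sliding end of a ratchet book rack

### The arm

A 6-joint arm with a two-finger parallel gripper is mounted at the origin on the work surface. World frame = base frame: x ahead of the robot, y to its left, z up, the work surface at z = 0. Lengths are in m, angles in degrees, forces in N, time in s.
With the tool pointing down it reaches from about 0.3 to 0.75 m from the base axis. Payload 8.5 kg.
Tool frame: the origin (TCP) lies at the very end of the fingers, on their centre line; the grasp point (between the pads) lies 19 mm behind it; x points along the fingers, y is the direction in which the jaws open and shut, and the axes are right-handed (so a half turn about x gives the same grasp; the last joint's range is limited). The gripper opens to 85 mm and grips with 20 to 120 N. Pads are 22 mm wide; open, the fingers measure 114 mm over their backs; the gripper's body (76 mm by 85 mm) begins 54 mm behind the grasp point. The pads swing forward as they close: fully open they stand 13 mm farther back than shut.
Start: joints at [52.81, 21.807, 74.336, -0, 83.858, -12.336], TCP at [0.231, 0.499, 0.231] pointing down, gripper open.
Joint ranges: [-178.18, 178.18], [-50.72, 133.34], [12.68, 142.11], [-81.47, 261.47], [9.98, 163.14], [-165.26, 165.26]. Speed limits (degrees/s): [136.94, 136.94, 180, 180, 180, 180].

### API

Orientations are given as a 3x3 rotation matrix whose columns are the frame's x, y, z axes.
In Python, from rig import sensors, cams, env gives the robot as it stands.
- The arm moves only by the shell command python3 -m crank 'ROWS' [FORCE]. ROWS is a JSON object of lists of equal length, an entry for each row: "hand": the closure in counts, from 0 (fully open) to 255 (shut); "translation": the shift along the tool's x, y, z in m, a list of three; "dr": the turn, a rotation vector about the tool's x, y, z in rad, a list of three. A call has 1 to 5 rows; each row is the pose to reach, as a shift and turn from the pose commanded when the call began, along the tool's axes at that moment; what a row does not reach only later rows make up. A row lasts 1/10 s, in which the tool goes at most 50 mm and 8.59 degrees, less where a joint would pass 70% of its speed; a pose out of reach is approached as far as the arm can. A call with a gripper value outside its range is refused whole. The fingers move at their own pace and stop on an object; FORCE is the grip in N (left out, the last holds). Time passes only in rows, so rows that repeat a pose let the fingers close. It gives the time, the measured TCP pose, the force and the opening at its end, in the units of the state.
- sensors.observe(): the state, without advancing time (a new reading comes with each control period).
- cams.get_image(name): name is "scene" or "top" or "wrist"; returns (picture, depth): 384x512x3 uint8, blue, green, red; 384x512 float32, m along the optical axis (not along the pixel's ray), 0 where there is no reading.
- cams.calibration(name): a dict with "vertical_fov" (degrees; the focal length in pixels is half the picture's height over the tangent of half this angle, whatever the lens; pixels are square), "cx", "cy" (the principal point, pixels), "extrinsics" (4x4, takes a point from camera to world coordinates). Camera axes: x right, y down, z forward; pixel columns grow to the right and rows downward; lengths in m; the calibration is good to about 2 mm. A picture is of the moment at which its call begins: read the wrist's pose just before it. calibration takes no time and is no camera call; for the wrist camera it gives the pose at the moment of the call.
- env.close_job(): hands the job in, once; it reports no verdict.
The state is a dict: "time_s": time; "q": joint angles; "qvel": joint speeds; "joint_efforts": joint torques, N m; "position": TCP position; "tool_rot": TCP orientation; "ft_force": force on the tool from outside, world axes, zero at the start; "wrist_torque": the same for the moment, N m; "grip_width": finger opening in m.
Only numpy, scipy, OpenCV 4.12 (cv2) and the standard library are available. Lean on these libraries where they do the work, as an engineer would, in place of code of your own. Each camera call takes 0.05 s, during which the arm holds its last target. There are 200 camera calls.

### The job

Make room in the ratchet book rack on the bedside panel: press the red release pad down and, keeping it pressed, push the blue sliding end back along its bar, away from the green book, as far as it will go; then let go and move clear. Do not pick anything up, leave the book standing where it is, and do not disturb the jar, the tin or the hairbrush.

Things in the scene. Friction and masses are not known exactly. Their poses are not given: they have to be found in the camera images.
- rack: Book rack fixed to the panel: wooden runners (tops 42 mm above the panel) and a steel toothed bar, 130 mm wide (x), 330 mm long (y). Origin on the panel, on the bar's centre line; z up. The bar runs along the rack's y; the sliding end opens towards +y. Fixed wooden end at y -172 to -160 mm, 133 mm high. End stop at y +140 to +154 mm, top 62 mm above the panel.
- jaw (a joint): Position of the blue sliding end along the bar, m: 0 nearest the book, 0.150 fully back at the end stop; starts between 0 and 0.06. About 1.5 N of friction with the release down. With the release up the ratchet blocks opening (it may give up to 13 mm until the pawl meets the next tooth).
- release (a joint): How far the release pad is pressed, m: 0 up, 0.009 fully down. A spring pushes it up (about 3 N at the top, 6 N fully down) and it rises when let go, so it must be held while sliding. The ratchet is free from about 0.005. At the start it may stand up to 0.005 down, the pawl resting on a tooth tip.
- release_top (a point): Centre of the top face of the red release pad, flat, 50 mm (rack x) by 46 mm (rack y), on the sliding end; 68 mm above the panel when up, 59 mm fully down. It fills a well 56 mm long in rack y, open above and at both x sides, between the blue plate facing the book (6 mm thick, top 128 mm above the panel) and the push wall. Pad centre to either face: 28 mm. Axes as the rack's.
- jaw_wall (a point): Middle of the top edge of the inner face (towards the pad) of the blue push wall: the wall, 110 mm wide, 10 mm thick, top 95 mm above the panel, stands on the sliding end beyond the pad, on the end-stop side. Pushing this face towards the rack's +y moves the sliding end back. Axes as the rack's.
- book_center (a point): Centre of the green hardback book, 130 x 36 x 105 mm high, loose, standing upright on the runners beside the fixed end.
- jar_center (a point): Centre of the amber vitamin jar with white screw lid, 60 mm across, 90 mm high, loose, standing beside the rack.
- tin_center (a point): Centre of the round aluminium snuff tin, 62 mm across, 22 mm high, loose, beside the rack.
- brush_center (a point): Middle of the yellow hairbrush, 200 mm long (its x), 55 mm wide and about 30 mm high, loose, lying bristles up beyond the end-stop end of the rack. Point 7 mm above the panel.
Not all that is in view belongs to the job. What is meant by the part that bears brush_center is not grey, and is the larger of those in its own colour. Of the things that look like the part that bears book_center, the larger one is meant.

How it is judged:
By the outcome, as a careful person would: the job done as asked, in the order asked, and still so for the second after the job is handed in, with the robot touching nothing.
It also fails if it takes over 35 s, if anything falls off the work surface, if the arm or the gripper's body presses on something with over 40 N, if the wrist force passes 120 N, or if a joint passes its speed limit or range.

## Working session

There is one attempt and no reset: what is moved stays moved. The work goes in short steps, Python scripts to look and compute and a shell command to move; the robot and the scene stay as the last step left them, time stands still between calls to the robot, and variables do not carry over. Pictures are saved under pics/ and viewed, about 8 in all and at most 12, crops included, and the job is handed in when it is done.

```bash
mkdir -p pics; ls; python3 - <<'E'
from rig import sensors,cams
import cv2,numpy as np
np.set_printoptions(precision=4,suppress=True)
s=sensors.observe();print(s['time_s'],s['position'],s['tool_rot'],s['grip_width'])
ims=[]
for n in('top','scene'):
    im,d=cams.get_image(n);np.savez(f'pics/{n}0.npz',im=im,d=d);c=cams.calibration(n);print(n,c)
    cv2.imwrite(f'pics/{n}0.png',im)
E
```

```text
pics
0.0 [0.231  0.4988 0.2307] [[-0.0009  0.4203  0.9074]
 [-0.0011  0.9074 -0.4203]
 [-1.     -0.0014 -0.0003]] 0.08539352411564709
top {'vertical_fov': 45.61964160968461, 'cx': 260.87971118876027, 'cy': 195.26619603271396, 'extrinsics': array([[-0.0076, -0.9991,  0.0411,  0.5307],
       [-0.9995,  0.0064, -0.0304,  0.0762],
       [ 0.0301, -0.0413, -0.9987,  1.1588],
       [ 0.    ,  0.    ,  0.    ,  1.    ]])}
scene {'vertical_fov': 55.05960983802159, 'cx': 263.6403728573793, 'cy': 191.43526029400877, 'extrinsics': array([[-0.1077,  0.8094, -0.5773,  1.0335],
       [ 0.994 ,  0.0971, -0.0493,  0.1059],
       [ 0.0161, -0.5792, -0.815 ,  0.7038],
       [ 0.    ,  0.    ,  0.    ,  1.    ]])}
```

View pics/top0.png

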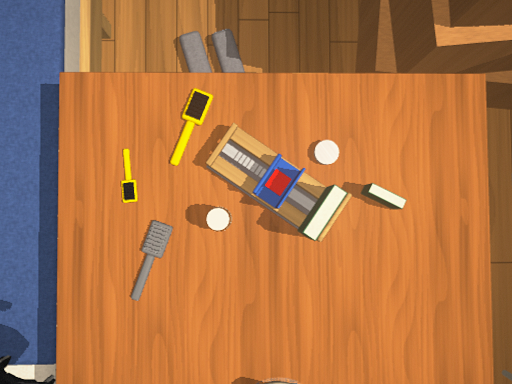

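View pics/scene0.png

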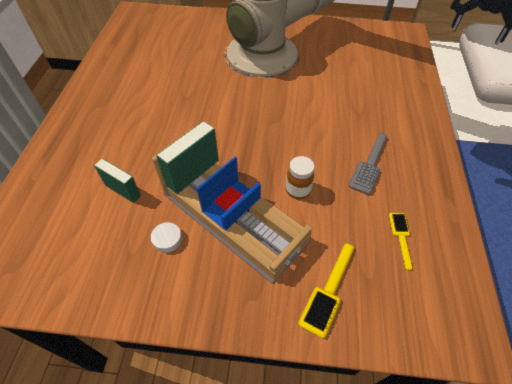

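Top view: the large yellow brush at (192,125) is meant, not the small yellow (128,178) or the grey one (150,258). The large green book in the rack at (325,213) is meant, not the small one at (386,196). The jar is at (218,218), the tin at (326,152), and the red pad and blue slider at (278,181). Next I measure, and make one enlarged crop to confirm.

```bash
cat > h.py <<'E'
import numpy as np,cv2
from rig import cams
np.set_printoptions(precision=4,suppress=True)
def cloud(n,im,d,c=None):
    c=c or cams.calibration(n);f=192/np.tan(np.radians(c['vertical_fov']/2))
    v,u=np.mgrid[:384,:512];P=np.stack([(u-c['cx'])/f*d,(v-c['cy'])/f*d,d],-1)
    E=c['extrinsics'];return P@E[:3,:3].T+E[:3,3]
def masks(im):
    h=cv2.cvtColor(im,cv2.COLOR_BGR2HSV);H,S,V=h[...,0],h[...,1],h[...,2]
    return dict(red=((H<4)|(H>174))&(S>190)&(V>90),blue=(H>105)&(H<125)&(S>150)&(V>60))
E
python3 - <<'E'
from h import *
for n in('top','scene'):
    z=np.load(f'pics/{n}0.npz');im,d=z['im'],z['d'];P=cloud(n,im,d);M=masks(im)
    ok=(d>0)
    box=np.zeros_like(ok)
    if n=='top': box[120:245,200:355]=1
    else: box[120:280,150:315]=1
    print(n,'table z',np.median(P[(ok&~box)][:,2]))
    for k in M:
        Q=P[M[k]&ok&box];print(k,len(Q),np.median(Q,0),np.percentile(Q[:,2],[2,10,25,50,75,90,98]))
    B=P[M['blue']&ok&box]
    for lo,hi in((.088,.100),(.121,.135)):
        q=B[(B[:,2]>lo)&(B[:,2]<hi)]
        if len(q)>8:
            c,(w,h),a=cv2.minAreaRect((q[:,:2]*1000).astype(np.float32));print('blue',lo,len(q),c,w,h,a,q[:,2].mean())
    q=P[ok&box&(P[...,2]>.036)&(P[...,2]<.048)]
    print('runner',len(q),cv2.minAreaRect((q[:,:2]*1000).astype(np.float32)))
    q=P[ok&box&(P[...,2]>.12)&(P[...,2]<.16)&~M['blue']]
    if len(q):print('book/end',len(q),q[:,2].mean(),cv2.minAreaRect((q[:,:2]*1000).astype(np.float32)))
    if n=='top':cv2.imwrite('pics/crop1.png',cv2.resize(im[80:250,110:410],None,fx=2.6,fy=2.6,interpolation=3))
E
```

```text
top table z -0.0008267453454864349
red 358 [0.6075 0.0026 0.0644] [0.0597 0.0613 0.0631 0.0644 0.0659 0.0671 0.0686]
blue 370 [0.6309 0.0028 0.0941] [0.0467 0.0485 0.0509 0.0941 0.0979 0.1288 0.1312]
blue 0.088 147 (626.007568359375, 28.83684539794922) 7.707926273345947 107.38397979736328 55.413482666015625 0.09538008010488262
blue 0.121 74 (589.9810791015625, -23.16535186767578) 3.7667765617370605 108.19731140136719 55.246089935302734 0.12883234634334906
runner 3072 ((577.8993530273438, 61.54927062988281), (273.7615966796875, 235.54339599609375), 55.64503860473633)
book/end 1372 0.14301310593596853 ((553.3427124023438, -70.66460418701172), (126.67366790771484, 134.7340850830078), 55.314788818359375)
scene table z 0.0006940646393100436
red 311 [ 0.6066 -0.0058  0.0646] [0.062  0.0632 0.064  0.0646 0.0654 0.0661 0.067 ]
blue 1997 [ 0.614  -0.0097  0.0816] [0.0488 0.0501 0.0581 0.0816 0.0974 0.1202 0.1293]
blue 0.088 409 (611.375244140625, 1.5763015747070312) 68.739501953125 106.96599578857422 55.639015197753906 0.09444106859727704
blue 0.121 191 (591.2693481445312, -26.328567504882812) 6.271332263946533 107.1758041381836 55.5729866027832 0.12676053125890874
runner 3377 ((572.2053833007812, 35.47633361816406), (324.0153503417969, 224.33450317382812), 56.32211685180664)
book/end 1473 0.14194169778307378 ((553.643798828125, -74.85610961914062), (126.26641082763672, 134.8572998046875), 55.2627067565918)
```

View pics/crop1.png

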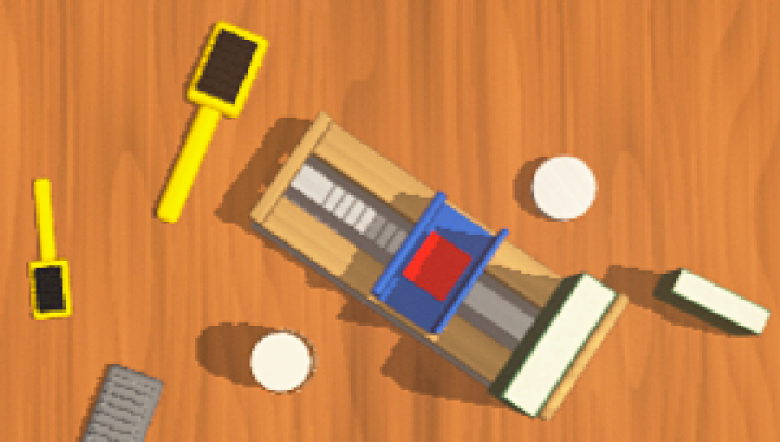

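The crop confirms both choices: the large yellow brush is at top-left and the large book is in the rack. The slider geometry agrees with the given sizes: plate to wall is 63 mm (64 expected), tops are at 95 and 129 mm, and the pad is at 64.5 mm, so slightly down. Rack +y is at about 55.4° and the pad centre is about (0.608, 0.001). I will press with shut fingers, tool vertical, jaw axis along rack y.

```bash
cat > go.py <<'E'
import sys
from h import *
from rig import sensors
from scipy.spatial.transform import Rotation as R
u=np.array([np.cos(np.radians(55.4)),np.sin(np.radians(55.4)),0])
def plan(t):
    s=sensors.observe();A=np.array(s['tool_rot'])
    G=np.stack([[0,0,-1.],u,np.cross([0,0,-1.],u)],1)
    print('t',s['time_s'],'pos',s['position'],'F',s['ft_force'],'w',s['grip_width'])
    print('shift',A.T@(np.array(t)-s['position']),'dr',R.from_matrix(A.T@G).as_rotvec(), 'u in tool',A.T@u)
if __name__=='__main__': plan(np.array([.608,.001,0])+float(sys.argv[1])*u+[0,0,float(sys.argv[2])])
E
python3 go.py .007 .19
```

```text
t 0.1 pos [0.231  0.4989 0.2308] F [ 0.4017 -0.1026  0.2496] w 0.08526469551717938
shift [ 0.041  -0.2863  0.5525] dr [ 0.1701 -0.0002  0.0013] u in tool [-0.0013  0.9856  0.1693]
```

```bash
python3 -m crank '{"hand":[255,255,255,255,255],"translation":[[0,-0.02,0.04],[0,-0.042,0.08],[0,-0.063,0.121],[0,-0.084,0.162],[0,-0.105,0.203]],"dr":[[0.03,0,0],[0.07,0,0],[0.1,0,0],[0.14,0,0],[0.17,0,0]]}' 40; python3 go.py .007 .19
```

```text
time_s: 0.6
position: [0.3719, 0.3168, 0.2311]
tool_rot: [[-0.0, 0.569, 0.822], [-0.0, 0.822, -0.569], [-1.0, -0.0, -0.0]]
ft_force: [0.3, -0.3, 0.3]
grip_width: 0.012
t 0.6 pos [0.3719 0.3168 0.2311] F [ 0.3367 -0.3247  0.3171] w 0.012043369778824411
shift [ 0.0411 -0.1184  0.3738] dr [-0.0012 -0.0002  0.0004] u in tool [-0.0004  1.     -0.0012]
```

```bash
python3 -m crank '{"hand":[255,255,255,255,255],"translation":[[0,-0.013,0.042],[0,-0.026,0.084],[0,-0.04,0.126],[0,-0.053,0.168],[0,-0.066,0.21]],"dr":[[0,0,0],[0,0,0],[0,0,0],[0,0,0],[0,0,0]]}'; python3 go.py .007 .19
```

```text
time_s: 1.1
position: [0.5074, 0.1432, 0.2311]
tool_rot: [[-0.001, 0.568, 0.823], [0.0, 0.823, -0.568], [-1.0, -0.0, -0.0]]
ft_force: [1.0, 0.8, -0.4]
grip_width: -0.0004
t 1.1 pos [0.5074 0.1432 0.2311] F [ 0.9651  0.8487 -0.3791] w -0.00043751374836363587
shift [ 0.0411 -0.0529  0.1636] dr [-0.0001 -0.0004  0.0003] u in tool [-0.0003  1.     -0.0001]
```

```bash
python3 -m crank '{"hand":[255,255,255,255,255],"translation":[[0,-0.013,0.041],[0,-0.026,0.082],[0.01,-0.039,0.123],[0.025,-0.052,0.164],[0.04,-0.052,0.164]],"dr":[[0,0,0],[0,0,0],[0,0,0],[0,0,0],[0,0,0]]}'; python3 go.py .007 .09; python3 - <<'E'
from rig import cams
import cv2
im,_=cams.get_image('wrist');cv2.imwrite('pics/w1.png',im)
E
```

```text
time_s: 1.6
position: [0.6142, 0.0047, 0.1895]
tool_rot: [[-0.0, 0.571, 0.821], [-0.001, 0.821, -0.571], [-1.0, -0.001, 0.0]]
ft_force: [-0.1, 1.5, -0.9]
grip_width: 0.0
t 1.6 pos [0.6142 0.0047 0.1895] F [-0.0615  1.4636 -0.9403] w 4.6086219198106625e-05
shift [ 0.0995  0.0005 -0.0031] dr [-0.0044  0.0004  0.0008] u in tool [-0.0008  1.     -0.0044]
```

View pics/w1.png

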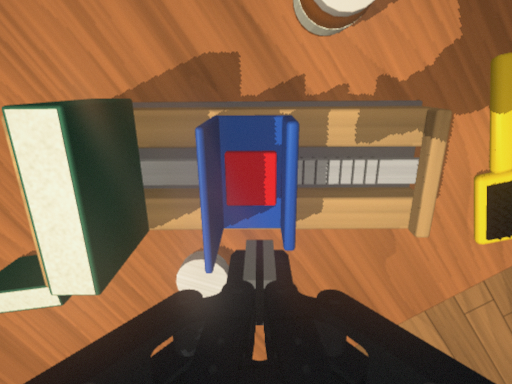

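Wrist view: the shut fingers (260,260) line up with the well between the plate (~208) and the wall (~290). The pad is at (250,178), the book is standing at left, and the jar, tin and brush are clear. Descending.

```bash
python3 -m crank '{"hand":[255,255,255,255,255],"translation":[[0.03,0.001,-0.003],[0.06,0.001,-0.003],[0.09,0.001,-0.003],[0.105,0.001,-0.003],[0.115,0.001,-0.003]],"dr":[[0,0,0],[0,0,0],[0,0,0],[0,0,0],[0,0,0]]}'; python3 go.py .007 .06
```

```text
time_s: 2.15
position: [0.6095, 0.0121, 0.0752]
tool_rot: [[-0.002, 0.567, 0.824], [0.0, 0.824, -0.567], [-1.0, -0.001, -0.002]]
ft_force: [0.1, -0.6, -0.5]
grip_width: -0.0001
t 2.15 pos [0.6095 0.0121 0.0752] F [ 0.0592 -0.5772 -0.5425] w -0.00010950303786097935
shift [ 0.0152 -0.003   0.0051] dr [ 0.0007 -0.0019  0.0008] u in tool [-0.0008  1.      0.0007]
```

```bash
python3 -m crank '{"hand":[255,255,255,255,255],"translation":[[0,-0.003,0.005],[0.006,-0.003,0.005],[0.01,-0.003,0.005],[0.013,-0.003,0.005],[0.015,-0.003,0.005]],"dr":[[0,0,0],[0,0,0],[0,0,0],[0,0,0],[0,0,0]]}'; python3 go.py .007 .058
```

```text
time_s: 2.65
position: [0.6138, 0.006, 0.0655]
tool_rot: [[0.005, 0.567, 0.824], [-0.002, 0.824, -0.567], [-1.0, 0.001, 0.005]]
ft_force: [-9.5, 4.0, 40.8]
grip_width: -0.0001
t 2.65 pos [0.6138 0.006  0.0655] F [-9.4985  4.0089 40.8076] w -0.00011620571210599112
shift [ 0.0075 -0.0004 -0.002 ] dr [ 0.0007  0.0052 -0.0013] u in tool [0.0013 1.     0.0007]
```

```bash
python3 - <<'E'
from h import *
from rig import sensors
s=sensors.observe();A=np.array(s['tool_rot']);print(A.T@s['ft_force'],A.T@np.array(s['wrist_torque']))
E
python3 -m crank '{"hand":[255,255],"translation":[[-0.008,0,0],[-0.010,0,0]],"dr":[[0,0,0],[0,0,0]]}'; python3 go.py .007 .058
python3 - <<'E'
from h import *
from rig import sensors
s=sensors.observe();A=np.array(s['tool_rot']);print(A.T@s['ft_force'],A.T@np.array(s['wrist_torque']))
im,d=cams.get_image('scene');np.savez('pics/scene1.npz',im=im,d=d)
im2,d=cams.get_image('wrist');np.savez('pics/w2.npz',im=im2,d=d)
a=cv2.resize(im[120:290,140:340],(706,600),interpolation=3)
cv2.imwrite('pics/s1.png',a);cv2.imwrite('pics/w2.png',im2)
E
```

```text
[-40.8626  -2.0328  -9.8825] [ 0.109   1.4458 -1.6884]
time_s: 2.85
position: [0.6129, 0.0061, 0.0725]
tool_rot: [[0.002, 0.568, 0.823], [-0.0, 0.823, -0.568], [-1.0, 0.001, 0.002]]
ft_force: [0.5, -0.1, -0.0]
grip_width: -0.0002
t 2.85 pos [0.6129 0.0061 0.0725] F [ 0.4773 -0.1391 -0.0258] w -0.00022669932357012202
shift [ 0.0145 -0.     -0.0012] dr [ 0.0001  0.0017 -0.0007] u in tool [0.0007 1.     0.0001]
[0.0267 0.1564 0.4719] [ 0.0264  0.0289 -0.017 ]
```

View pics/s1.png

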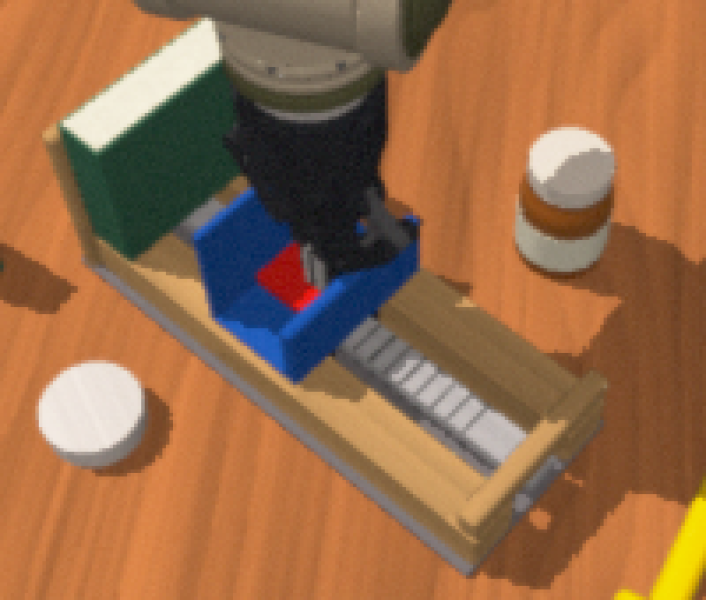

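View pics/w2.png

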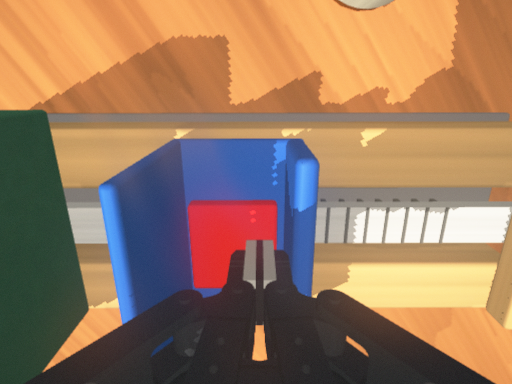

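Contact was early: 41 N at TCP z 0.0655. The moment puts it at about 30–40 mm towards the plate, so the gripper's spread knuckle met the top of the blue plate, which the views agree with (links fan out along the jaw axis; the fingertips at (260,262) had not pressed the pad). Fix: rise and turn 90° so the knuckles fan out along rack x, where the well is open.

```bash
python3 -m crank '{"hand":[255,255,255,255],"translation":[[-0.03,0,0],[-0.06,0,0],[-0.09,0,0],[-0.09,0,0]],"dr":[[0,0,0],[0,0,0],[0,0,0],[0,0,0]]}'; python3 - <<'E'
from h import *
from rig import sensors
print(np.array(sensors.observe()['q']))
z=np.load('pics/scene1.npz');im,d=z['im'],z['d'];P=cloud('scene',im,d);M=masks(im)
im2,d2=cams.get_image('scene')
P2=cloud('scene',im2,d2);M2=masks(im2);b=np.zeros((384,512),bool);b[120:280,150:315]=1
Q=P2[M2['red']&b&(d2>0)];print(len(Q),np.median(Q,0))
B=P2[M2['blue']&b&(d2>0)];q=B[B[:,2]>.122];print(len(q),q.mean(0))
E
```

```text
time_s: 3.35
position: [0.6141, 0.0059, 0.1649]
tool_rot: [[0.007, 0.568, 0.823], [-0.001, 0.823, -0.568], [-1.0, 0.003, 0.006]]
ft_force: [0.7, -0.4, -0.1]
grip_width: 0.0001
[-10.4775  30.9751  70.0611  -0.0008  78.5818 -65.8849]
338 [ 0.6038 -0.0094  0.0688]
131 [ 0.6048 -0.0415  0.1272]
```

```bash
sed -i 's/^    G=.*/    v=np.array([u[1],-u[0],0]);G=np.stack([[0,0,-1.],v,-u],1)/' go.py
python3 -m crank '{"hand":[255,255,255,255,255],"translation":[[0,0,0],[0,0,0],[0,0,0],[0,0,0],[0,0,0]],"dr":[[0.145,0,0],[0.29,0,0],[0.435,0,0],[0.58,0,0],[0.725,0,0]]}'; python3 -m crank '{"hand":[255,255,255,255,255],"translation":[[0,0,0],[0,0,0],[0,0,0],[0,0,0],[0,0,0]],"dr":[[0.145,0,0],[0.29,0,0],[0.435,0,0],[0.58,0,0],[0.725,0,0]]}';  python3 go.py .008 .09
```

```text
time_s: 3.9
position: [0.6119, 0.0062, 0.1593]
tool_rot: [[-0.003, 0.972, 0.234], [0.001, 0.234, -0.972], [-1.0, -0.003, -0.001]]
ft_force: [0.5, -0.1, -0.8]
grip_width: -0.0
time_s: 4.4
position: [0.612, 0.0062, 0.1593]
tool_rot: [[-0.003, 0.883, -0.47], [0.001, -0.47, -0.883], [-1.0, -0.003, 0.001]]
ft_force: [0.4, -0.1, 0.1]
grip_width: -0.0002
t 4.4 pos [0.612  0.0062 0.1593] F [ 0.4003 -0.1242  0.0918] w -0.00020486809529703483
shift [ 0.0693  0.0001 -0.0015] dr [0.1148 0.0012 0.0032] u in tool [-0.0014  0.1145 -0.9934]
```

```bash
python3 -m crank '{"hand":[255,255,255,255,255],"translation":[[0,0,-0.001],[0,0,-0.001],[0.03,0,-0.001],[0.06,0,-0.001],[0.08,0,-0.001]],"dr":[[0.115,0,0.003],[0.115,0,0.003],[0.115,0,0.003],[0.115,0,0.003],[0.115,0,0.003]]}';  python3 go.py .008 .064
python3 - <<'E'
from h import *
im2,d=cams.get_image('wrist');im,d1=cams.get_image('scene')
cv2.imwrite('pics/w3.png',np.hstack([cv2.resize(im2,(400,300)),cv2.resize(im[120:270,140:340],(400,300))]))
E
```

```text
time_s: 4.9
position: [0.6118, 0.0072, 0.0782]
tool_rot: [[-0.001, 0.828, -0.56], [-0.001, -0.56, -0.828], [-1.0, -0.001, 0.001]]
ft_force: [0.1, 0.2, -0.2]
grip_width: -0.0
t 4.9 pos [0.6118 0.0072 0.0782] F [ 0.0507  0.1942 -0.23  ] w -2.5662921188198336e-05
shift [ 0.0142  0.0004 -0.0007] dr [0.0095 0.0015 0.0008] u in tool [-0.0015  0.0095 -1.    ]
```

View pics/w3.png

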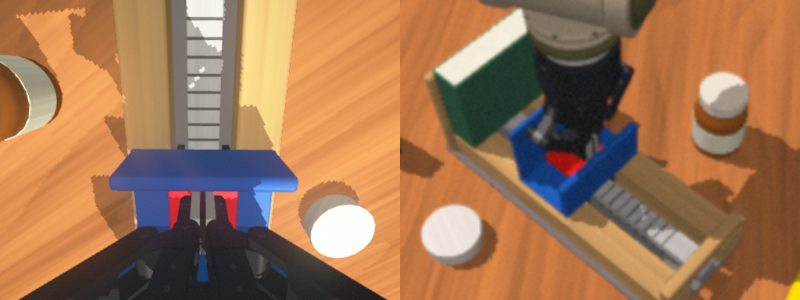

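Fingertips (203,215) stand centred over the red pad, just inside the push wall; the right half shows everything else in place. Press gently.

```bash
python3 -m crank '{"hand":[255,255,255,255,255],"translation":[[0.006,0,0],[0.01,0,0],[0.012,0,0],[0.014,0,0],[0.014,0,0]],"dr":[[0.01,0,0],[0.01,0,0],[0.01,0,0],[0.01,0,0],[0.01,0,0]]}';  python3 go.py .008 .059
```

```text
time_s: 5.5
position: [0.6134, 0.007, 0.0677]
tool_rot: [[0.003, 0.821, -0.571], [-0.002, -0.571, -0.821], [-1.0, 0.004, -0.001]]
ft_force: [-0.1, -0.4, 2.1]
grip_width: 0.0002
t 5.5 pos [0.6134 0.007  0.0677] F [-0.1169 -0.3778  2.0969] w 0.00016260683086087325
shift [ 0.0087 -0.001   0.    ] dr [-0.0039 -0.0006 -0.0038] u in tool [ 0.0006 -0.0039 -1.    ]
```

```bash
python3 -m crank '{"hand":[255,255,255,255],"translation":[[0.002,0,0],[0.004,0,0],[0.006,0,0],[0.006,0,0]],"dr":[[0,0,0],[0,0,0],[0,0,0],[0,0,0]]}';  python3 go.py .008 .059
```

```text
time_s: 5.9
position: [0.6134, 0.007, 0.0614]
tool_rot: [[0.003, 0.821, -0.571], [-0.002, -0.571, -0.821], [-1.0, 0.004, -0.001]]
ft_force: [0.4, 0.4, 4.4]
grip_width: -0.0
t 5.9 pos [0.6134 0.007  0.0614] F [0.4453 0.4199 4.3879] w -1.0371251680330064e-05
shift [ 0.0024 -0.001   0.    ] dr [-0.0041 -0.0005 -0.0036] u in tool [ 0.0005 -0.0041 -1.    ]
```

Spring force behaves as specified (about 4.4 N at 6.6 mm). Press 2 mm more, then begin pushing.

```bash
python3 -m crank '{"hand":[255,255,255,255,255],"translation":[[0.002,0,0],[0.002,0,-0.005],[0.002,0,-0.01],[0.002,0,-0.017],[0.002,0,-0.025]],"dr":[[0,0,0],[0,0,0],[0,0,0],[0,0,0],[0,0,0]]}';  python3 go.py .16 .0595
```

```text
time_s: 6.4
position: [0.6275, 0.0276, 0.0596]
tool_rot: [[0.002, 0.821, -0.571], [-0.002, -0.571, -0.821], [-1.0, 0.003, 0.0]]
ft_force: [-1.1, 0.2, 4.6]
grip_width: 0.0001
t 6.4 pos [0.6275 0.0276 0.0596] F [-1.0885  0.1694  4.6241] w 0.0001100542596593474
shift [ 0.     -0.0015 -0.127 ] dr [-0.0043  0.0004 -0.003 ] u in tool [-0.0004 -0.0043 -1.    ]
```

```bash
python3 -m crank '{"hand":[255,255,255,255,255],"translation":[[0,0,-0.01],[0,0,-0.02],[0,0,-0.03],[0,0,-0.04],[0,0,-0.05]],"dr":[[0,0,0],[0,0,0],[0,0,0],[0,0,0],[0,0,0]]}';  python3 go.py .16 .0595
```

```text
time_s: 6.9
position: [0.656, 0.069, 0.0595]
tool_rot: [[0.002, 0.821, -0.571], [-0.002, -0.571, -0.821], [-1.0, 0.003, 0.0]]
ft_force: [-2.8, -0.3, 4.9]
grip_width: -0.0002
t 6.9 pos [0.656  0.069  0.0595] F [-2.8095 -0.3389  4.922 ] w -0.0002232788785512643
shift [-0.     -0.0012 -0.0768] dr [-0.004   0.0005 -0.0026] u in tool [-0.0005 -0.004  -1.    ]
```

```bash
python3 -m crank '{"hand":[255,255,255,255],"translation":[[0,0,-0.007],[0,0,-0.014],[0,0,-0.021],[0,0,-0.028]],"dr":[[0,0,0],[0,0,0],[0,0,0],[0,0,0]]}';  python3 go.py .16 .0595
```

```text
time_s: 7.3
position: [0.6718, 0.092, 0.0595]
tool_rot: [[0.002, 0.821, -0.571], [-0.002, -0.571, -0.821], [-1.0, 0.002, 0.001]]
ft_force: [-2.2, -0.1, 4.9]
grip_width: -0.0003
t 7.3 pos [0.6718 0.092  0.0595] F [-2.1507 -0.1461  4.9193] w -0.00030090881372847134
shift [-0.0001 -0.0011 -0.0489] dr [-0.004   0.0005 -0.0023] u in tool [-0.0005 -0.004  -1.    ]
```

```bash
python3 - <<'E'
from h import *
im,d=cams.get_image('scene');P=cloud('scene',im,d);M=masks(im)
u=np.array([.568,.823]);B=P[M['blue']&(d>0)];B=B[(abs(B[:,2]-.09)<.01)&(B[:,0]<.8)&(B[:,0]>.4)]
print('wall max along u',np.percentile(B[:,:2]@u,[50,95,99]))
# end stop: wooden points at z~.062
q=P[(d>0)&(abs(P[...,2]-.062)<.004)&(P[...,0]>.6)&(P[...,0]<.85)&(P[...,1]>.05)&(P[...,1]<.3)&~M['red']&~M['blue']]
print('stop z62',len(q),np.percentile(q[:,:2]@u,[2,10,25,50,75,90,98]))
cv2.imwrite('pics/s4.png',cv2.resize(im[110:290,140:360],(733,600)))
E
```

```text
wall max along u [0.4759 0.4795 0.4799]
stop z62 424 [0.5008 0.5029 0.5052 0.5088 0.5126 0.5144 0.5151]
```

View pics/s4.png

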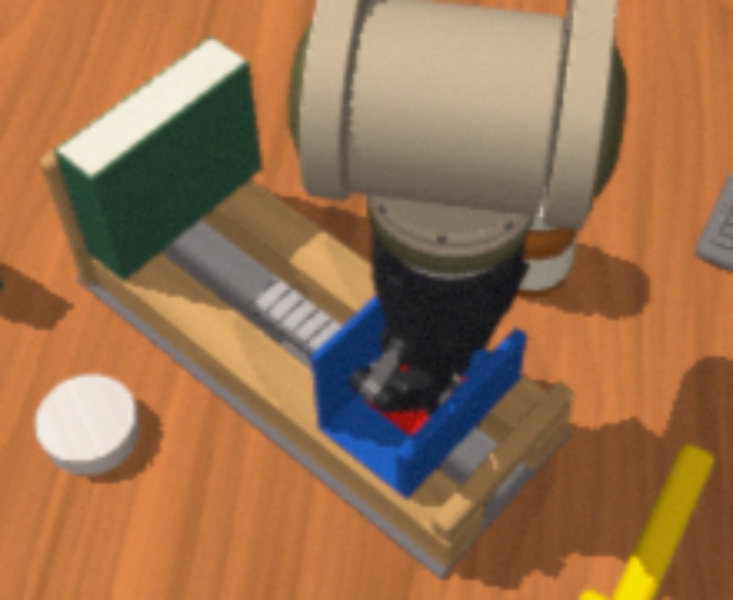

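The slider is sliding with the pad held down and the book standing; about 21 mm remain to the end stop.

```bash
python3 -m crank '{"hand":[255,255,255,255,255],"translation":[[0,0,-0.006],[0,0,-0.012],[0,0,-0.017],[0,0,-0.02],[0,0,-0.022]],"dr":[[0,0,0],[0,0,0],[0,0,0],[0,0,0],[0,0,0]]}';  python3 go.py .16 .0595
```

```text
time_s: 7.85
position: [0.6838, 0.1089, 0.0594]
tool_rot: [[-0.0, 0.821, -0.571], [-0.004, -0.571, -0.821], [-1.0, 0.002, 0.003]]
ft_force: [-10.3, -10.6, 8.4]
grip_width: 0.0001
t 7.85 pos [0.6838 0.1089 0.0594] F [-10.2794 -10.5689   8.3587] w 6.116836049143837e-05
shift [-0.0002 -0.0012 -0.0282] dr [-0.0039  0.0034 -0.002 ] u in tool [-0.0034 -0.0039 -1.    ]
```

```bash
python3 -m crank '{"hand":[255,255,255],"translation":[[0,0,-0.0015],[0,0,-0.003],[0,0,-0.003]],"dr":[[0,0,0],[0,0,0],[0,0,0]]}';  python3 go.py .16 .0595
```

```text
time_s: 8.15
position: [0.6837, 0.1089, 0.0595]
tool_rot: [[-0.005, 0.82, -0.572], [-0.007, -0.572, -0.82], [-1.0, -0.0, 0.009]]
ft_force: [-17.1, -16.2, 12.6]
grip_width: -0.0001
t 8.15 pos [0.6837 0.1089 0.0595] F [-17.125  -16.2135  12.5616] w -9.416485778509278e-05
shift [-0.0003 -0.0012 -0.0282] dr [-0.0051  0.009   0.0001] u in tool [-0.009  -0.0051 -0.9999]
```

It is firmly at the end stop: the TCP does not advance while the force rises to 23 N. Lift straight up while easing the push but not pulling back, because closing is free on the ratchet.

```bash
python3 -m crank '{"hand":[255,255,255,255,255],"translation":[[-0.003,0,0.001],[-0.008,0,0.002],[-0.015,0,0.003],[-0.03,0,0.005],[-0.06,0,0.008]],"dr":[[0,0,0],[0,0,0],[0,0,0],[0,0,0],[0,0,0]]}';  python3 -m crank '{"hand":[255,255,255,255],"translation":[[-0.04,0,0],[-0.08,0,0],[-0.12,0,0],[-0.13,0,0]],"dr":[[0,0,0],[0,0,0],[0,0,0],[0,0,0]]}'; python3 -m crank '{"hand":[255,255,255,255,255],"translation":[[0,0,0.04],[0,0.0,0.08],[0,-0.03,0.12],[0,-0.06,0.15],[0,-0.1,0.15]],"dr":[[0,0,0],[0,0,0],[0,0,0],[0,0,0],[0,0,0]]}'; python3 -m crank '{"hand":[255,255,255,255],"translation":[[0,-0.045,0],[0,-0.09,0],[0,-0.135,0],[0,-0.135,0]],"dr":[[0,0,0],[0,0,0],[0,0,0],[0,0,0]]}'
python3 - <<'E'
from h import *
u=np.array([.568,.823])
t0=np.load('pics/top0.npz')['im']
im,d=cams.get_image('scene');im2,d2=cams.get_image('top')
for n,a,b in(('scene',im,d),('top',im2,d2)):
    P=cloud(n,a,b);M=masks(a);B=P[M['blue']&(b>0)];B=B[(B[:,0]<.8)&(B[:,0]>.5)&(abs(B[:,1])<.25)]
    q=B[(abs(B[:,2]-.094)<.006)];print(n,'wall u',np.percentile(q[:,:2]@u,[50,98]))
    R=P[M['red']&(b>0)];R=R[(R[:,2]>.05)&(R[:,2]<.08)];print('pad',len(R),np.median(R,0))
cv2.imwrite('pics/fin.png',np.hstack([cv2.resize(im,(400,300)),cv2.resize(im2,(400,300))]))
E
```

```text
time_s: 8.65
position: [0.6807, 0.106, 0.1184]
tool_rot: [[-0.001, 0.821, -0.571], [-0.001, -0.571, -0.821], [-1.0, -0.001, 0.002]]
ft_force: [0.0, -0.1, -0.7]
grip_width: -0.0005
time_s: 9.05
position: [0.6821, 0.1064, 0.2559]
tool_rot: [[0.012, 0.821, -0.571], [-0.001, -0.571, -0.821], [-1.0, 0.011, -0.006]]
ft_force: [-0.1, 0.1, 0.1]
grip_width: -0.0002
time_s: 9.55
position: [0.5114, 0.0381, 0.2492]
tool_rot: [[0.003, 0.819, -0.574], [-0.002, -0.574, -0.819], [-1.0, 0.003, 0.0]]
ft_force: [1.5, 0.9, 0.3]
grip_width: -0.0003
time_s: 9.95
position: [0.3987, 0.1193, 0.2493]
tool_rot: [[0.002, 0.823, -0.568], [-0.001, -0.568, -0.823], [-1.0, 0.002, -0.001]]
ft_force: [0.4, -1.0, -0.0]
grip_width: -0.0001
scene wall u [0.4929 0.4983]
pad 462 [0.6744 0.0931 0.0691]
top wall u [0.4952 0.4986]
pad 365 [0.673  0.0972 0.069 ]
```

View pics/fin.png

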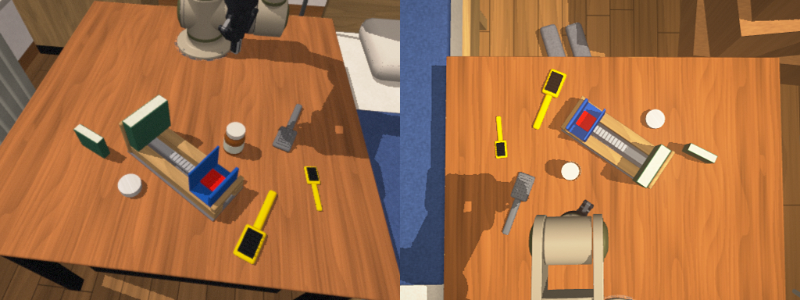

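Slider is back, pad has risen (69 mm), all else looks in place. One check of the remaining gap at the stop and of whether the objects moved.

```bash
python3 - <<'E'
from h import *
u=np.array([.568,.823])
for n in('scene','top'):
    a,b=cams.get_image(n);P=cloud(n,a,b);M=masks(a);ok=b>0
    B=P[M['blue']&ok];B=B[(B[:,0]<.8)&(B[:,0]>.5)&(abs(B[:,1])<.25)]
    q=B[abs(B[:,2]-.094)<.006];print(n,'wall',np.percentile(q[:,:2]@u,[99,100]))
    q=B[abs(B[:,2]-.06)<.012];print(' blue at stop height',len(q),np.percentile(q[:,:2]@u,[95,100]) if len(q) else '')
    q=P[ok&(abs(P[...,2]-.062)<.003)&(P[...,0]>.62)&(P[...,0]<.85)&(P[...,1]>.05)&(P[...,1]<.3)&~M['red']&~M['blue']]
    q=q[q[:,:2]@u>.49];print(' stop',len(q),np.percentile(q[:,:2]@u,[1,5,50,95]))
    i0=np.load(f'pics/{n}0.npz')['im'];h=lambda m,i:(lambda k:(k.sum(),np.argwhere(k).mean(0)))(m(cv2.cvtColor(i,cv2.COLOR_BGR2HSV)))
    for nm,m in(('yellow',lambda h:(h[...,0]>25)&(h[...,0]<33)&(h[...,1]>200)&(h[...,2]>150)),('green',lambda h:(h[...,0]>65)&(h[...,0]<95)&(h[...,1]>110)),('white',lambda h:(h[...,1]<50)&(h[...,2]>200)&(np.mgrid[:384,:512][0]>130)&(np.mgrid[:384,:512][0]<270)&(np.mgrid[:384,:512][1]>100)&(np.mgrid[:384,:512][1]<420))):print(' ',nm,h(m,i0),h(m,a))
    if n=='top':cv2.imwrite('pics/gap.png',np.hstack([cv2.resize(a[110:190,195:295],(400,320),interpolation=3)]))
E
```

```text
scene wall [0.4983 0.4987]
 blue at stop height 786 [0.4982 0.4989]
 stop 394 [0.5014 0.5022 0.5088 0.5147]
  yellow (np.int64(596), array([273.1493, 350.1661])) (np.int64(716), array([273.1131, 349.6047]))
  green (np.int64(1530), array([184.251, 171.385])) (np.int64(1497), array([185.3861, 168.8731]))
  white (np.int64(1715), array([183.1883, 188.4711])) (np.int64(1724), array([183.0493, 188.7512]))
top wall [0.499  0.4992]
 blue at stop height 114 [0.4902 0.4911]
 stop 233 [0.4913 0.492  0.5113 0.5175]
  yellow (np.int64(774), array([144.3566, 169.2933])) (np.int64(791), array([144.3843, 169.4197]))
  green (np.int64(1), array([374.,   9.])) (np.int64(0), array([nan, nan]))
  white (np.int64(2139), array([191.5054, 304.7597])) (np.int64(2219), array([193.7057, 307.5786]))<stdin>:10: RuntimeWarning: Mean of empty slice.
  ret = um.true_divide(
```

View pics/gap.png

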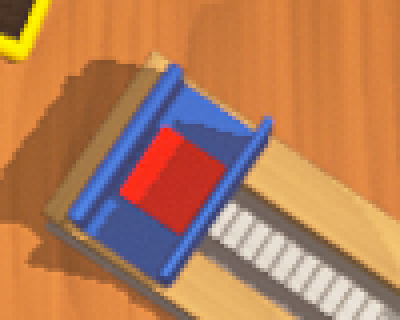

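The crop shows the push wall (125,145) against the end stop, with the pad up. The TCP at the stop puts the wall's outer face at u = 0.499 (0.478 + 11 mm half finger + 10 mm wall). The cameras now read 0.4987–0.4992, so it did not slip back. Handing in.

```bash
python3 - <<'E'
from rig import env,sensors
print(sensors.observe()['time_s'],env.close_job())
E
```

```text
the job is handed in; nothing more can be done
10.15 None
```

I pressed the red release pad with the shut fingers, pushed the blue sliding end back to the end stop while holding it down, then lifted straight off and moved clear. The job was handed in at 10.15 s, well under 35 s.

**Slider:** at the stop it did not advance while the push force rose to 23 N. After I let go, both cameras put the wall's outer face at 0.4987–0.4992 m along the rack. The arm's own position at the stop gives 0.499 m, so it did not slip back.

**Everything else:** the pad has risen to about 69 mm, and the arm touches nothing (about 1 N of sensor noise). The book is standing, and the jar, tin and brush look unmoved in the final picture. The colour counts were only rough, because the slider and shadows changed what was visible.

**What disagreed or went wrong:**
- **Force limit:** on my first try to press, with the jaws along the bar, a gripper knuckle came down on the top of the blue plate. The wrist read about 41 N, and if all of that was on the plate it slightly exceeds the 40 N limit. I backed off at once, saw no change to the slider, and turned the tool 90° before pressing properly.
- **Gap at the stop:** one camera shows a gap of about 2.5 mm between the wall and the end stop. That is about the calibration error (2 mm) plus a pixel, and I took the force and position agreement as the better evidence.

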